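Seal the drying chamber: tighten its lid crisscross in two passes

TASK

Tighten the drying chamber's lid evenly, in two crisscross passes, each knob turned clockwise: first bring every knob's white-striped end round to its yellow dot, doing one knob, then the one opposite, then the remaining two; only when all four are at yellow, go round again in the same crisscross manner and take each knob up to its green dot. Start each pass with whichever opposite pair you like, let go of the knobs at the end and leave the other things on the desk where they are.

Things in the scene. Friction and masses are not known exactly. Their poses are not given: they have to be found in the camera images.
- chamber: round grey drying chamber, 212 mm across, fixed on the 5 mm thick desk mat; flat aluminium lid top 95 mm above the desk. Origin: centre of its underside, z up, +x to its brass hose port (132 mm out, 34 mm up), which points away from the robot within 45 degrees. In the lid's middle a low sight glass (52 mm across, 3 mm proud). Four black bar knobs on a bolt circle of 75 mm radius, 90 degrees apart.
- knob_a_grip (a point): middle of knob a's bar, on its axis, 123 mm above the desk, at (+53, +53) mm in the chamber's x, y; knob c is opposite. The black bar is 64 mm long, 15 mm wide, 26 mm tall (110 to 136 mm above the desk), to be pinched across its width; under it only a 20 mm thick stem and a 30 mm washer. x axis: along the bar to its white-striped end; z up.
- knob_a (a joint): angle of knob a, rad, growing clockwise seen from above: 0 loose; 1.047 striped end at its yellow lid dot (straight towards the lid's centre); 2.094 at its green dot, a hard stop. Dots: flat, 10 mm, 41 mm from the knob's axis. Starts at 0 to 0.35; even friction of about 0.12 N m; stays where left.
- knob_b_grip (a point): middle of knob b's bar, on its axis, 123 mm above the desk, at (-53, +53) mm in the chamber's x, y; knob d is opposite. The black bar is 64 mm long, 15 mm wide, 26 mm tall (110 to 136 mm above the desk), to be pinched across its width; under it only a 20 mm thick stem and a 30 mm washer. x axis: along the bar to its white-striped end; z up.
- knob_b (a joint): angle of knob b, rad, growing clockwise seen from above: 0 loose; 1.047 striped end at its yellow lid dot (straight towards the lid's centre); 2.094 at its green dot, a hard stop. Dots: flat, 10 mm, 41 mm from the knob's axis. Starts at 0 to 0.35; even friction of about 0.12 N m; stays where left.
- knob_c_grip (a point): middle of knob c's bar, on its axis, 123 mm above the desk, at (-53, -53) mm in the chamber's x, y; knob a is opposite. The black bar is 64 mm long, 15 mm wide, 26 mm tall (110 to 136 mm above the desk), to be pinched across its width; under it only a 20 mm thick stem and a 30 mm washer. x axis: along the bar to its white-striped end; z up.
- knob_c (a joint): angle of knob c, rad, growing clockwise seen from above: 0 loose; 1.047 striped end at its yellow lid dot (straight towards the lid's centre); 2.094 at its green dot, a hard stop. Dots: flat, 10 mm, 41 mm from the knob's axis. Starts at 0 to 0.35; even friction of about 0.12 N m; stays where left.
- knob_d_grip (a point): middle of knob d's bar, on its axis, 123 mm above the desk, at (+53, -53) mm in the chamber's x, y; knob b is opposite. The black bar is 64 mm long, 15 mm wide, 26 mm tall (110 to 136 mm above the desk), to be pinched across its width; under it only a 20 mm thick stem and a 30 mm washer. x axis: along the bar to its white-striped end; z up.
- knob_d (a joint): angle of knob d, rad, growing clockwise seen from above: 0 loose; 1.047 striped end at its yellow lid dot (straight towards the lid's centre); 2.094 at its green dot, a hard stop. Dots: flat, 10 mm, 41 mm from the knob's axis. Starts at 0 to 0.35; even friction of about 0.12 N m; stays where left.
- mug: striped mug, 86 x 120 x 90 mm, loose bystander; origin at the centre of its underside
- calculator: grey desk calculator, 118 x 70 x 15 mm, loose bystander; origin at the centre of its underside
- stapler: blue stapler, 34 x 128 x 52 mm, loose bystander; origin at the centre of its underside
- loupe: hand loupe with a black handle, 40 x 87 x 12 mm, loose bystander; origin at the centre of its underside
- dish: glass petri dish, 96 mm across, 15 mm tall, loose bystander; origin at the centre of its underside
- marker_red: white marker with a red cap, 16 x 132 x 16 mm, loose bystander; origin at the centre of its underside

How it is judged:
By the outcome, as a careful person would: the job done as asked, in the order asked, and still so for the second after the job is handed in, with the robot touching nothing.
It also fails if it takes over 72 s, if anything falls off the work surface, if the arm or the gripper's body presses on something with over 40 N, if the wrist force passes 120 N, or if a joint passes its speed limit or range.

ROBOT

A 6-joint arm with a two-finger parallel gripper is mounted at the origin on a cart in front of the work surface, level with it; the furniture and walls round the work are solid. World frame = base frame: x ahead of the robot, y to its left, z up, the work surface at z = 0. Lengths are in m, angles in degrees, forces in N, time in s.
With the tool pointing down it reaches from about 0.375 to 0.75 m from the base axis. Payload 9 kg.
Tool frame: the origin (TCP) lies where the fingers leave the gripper's body, on its centre line; the fingertips stand 73 mm ahead of it and the grasp point (between the pads) lies 54 mm ahead of it (robot.tip_reach is the distance from the TCP to the fingertips, in m); z points along the fingers, y is the direction in which the jaws open and shut (so a half turn about z gives the same grasp; the last joint's range is limited). The gripper opens to 85 mm and grips with 20 to 120 N. Pads are 22 mm wide; open, the fingers measure 114 mm over their backs; the gripper's body (76 mm by 85 mm) begins 54 mm behind the grasp point. The pads swing forward as they close: fully open they stand 13 mm farther back than shut.
Start: joints at [-88.447, 5.964, 5.575, 89.605, 0, 77.527], TCP at [0.145, -0.582, 0.304] pointing down, gripper open.
Joint ranges: [-171.21, 171.21], [-48.23, 106.86], [-62.78, 66.21], [-105.2, 120.99], [-86.42, 89.51], [-180, 180]. Speed limits (degrees/s): [127.2, 127.2, 147.25, 180, 180, 180].

INTERFACE

Orientations are given as [roll, pitch, yaw] about the fixed x, y, z axes, in that order (R = Rz(yaw) Ry(pitch) Rx(roll)).
In Python, from plant import robot gives the robot as it stands. Calls block until the motion is done:
- robot.move_pose(position, orientation): joint-space move of the TCP to a pose.
- robot.line_to(position, vel=0.15, rotation=None, guard=None): straight line of the TCP; rotation=None keeps the orientation; vel is the mean speed in m/s. With guard (N) it stops when the force on the tool has changed by that much, and returns True; else False.
- robot.goto_joints(angles): joint-space move.
- robot.set_gripper(opening): finger opening in m; the grip force is fixed at half the most; returns when the fingers have stopped.
- robot.pause(seconds).
- robot.ik(position, orientation): joint angles nearest the present ones, or None.
- robot.observe(): the state.
- robot.grab_frame(name): name is "scene" or "top" or "wrist"; returns the picture (400x640x3 uint8, blue, green, red); there is no depth.
- robot.get_calibration(name): a dict with "vertical_fov" (degrees; the focal length in pixels is half the picture's height over the tangent of half this angle, whatever the lens; pixels are square), "cx", "cy" (the principal point, pixels), "k1" (the pictures are not rectified: a ray, as slopes to the right and down, at radius r is drawn at 1 + k1 r^2 times it, then the intrinsics apply), "rvec" (rotation vector, rad) and "tvec" (3), from world to camera coordinates, as OpenCV has them. Camera axes: x right, y down, z forward; pixel columns grow to the right and rows downward; lengths in m; the calibration is good to about 2 mm. A picture is of the moment at which its call begins: read the wrist's pose just before it. get_calibration takes no time and is no camera call; for the wrist camera it gives the pose at the moment of the call.
A pose or a line that the arm cannot do raises robot.IKError and nothing moves.
- robot.job_done(): hands the job in, once; it reports no verdict.
The state is a dict: "time": time; "q": joint angles; "qvel": joint speeds; "joint_torque": joint torques, N m; "tool_pos": TCP position; "tcp_rot": TCP orientation; "ft_force": force on the tool from outside, world axes, zero at the start; "torque": the same for the moment, N m; "gripper_width": finger opening in m.
Only numpy, scipy, OpenCV 4.12 (cv2) and the standard library are available. Lean on these libraries where they do the work, as an engineer would, in place of code of your own. Each camera call takes 0.05 s, during which the arm holds its last target.

## Working session

There is one attempt and no reset: what is moved stays moved. The work goes in short steps, each a Python script; the robot and the scene stay as the last script left them, time stands still between calls to the robot, and variables do not carry over. Pictures are saved under pics/ and viewed, and the job is handed in when it is done.

```bash
ls; mkdir -p pics
python3 - <<'E'
from plant import robot
import cv2
for n in("scene","top","wrist"):
    c=robot.get_calibration(n); print(n,c)
    cv2.imwrite(f"pics/{n}0.png",robot.grab_frame(n))
o=robot.observe(); print(o)
E
```

```text
pics
scene {'vertical_fov': 46.42220131610461, 'cx': 318.40496528465434, 'cy': 200.40335280102195, 'k1': -0.06710469315536557, 'rvec': array([ 1.33363324, -2.07327428,  1.02755316]), 'tvec': array([0.38183027, 0.28058767, 1.26086349])}
top {'vertical_fov': 43.41920877560705, 'cx': 319.4359503851984, 'cy': 201.6270024931319, 'k1': 0.04302143546478803, 'rvec': array([ 2.19541991, -2.16112981,  0.08150788]), 'tvec': array([0.22125831, 0.46662707, 1.38836151])}
wrist {'vertical_fov': 63.40941182724993, 'cx': 322.5678254272374, 'cy': 206.3823688078484, 'k1': -0.03709178966809422, 'rvec': array([-2.27008113,  1.77282087,  0.28356336]), 'tvec': array([-0.59903947, -0.0404919 ,  0.3805324 ])}
{'time': 0.15, 'q': array([-8.84481918e+01,  5.99061597e+00,  5.54115197e+00,  8.96033091e+01,
       -2.25766850e-03,  7.75266867e+01]), 'qvel': array([ 0.013853  , -0.11339872,  0.13801806, -0.06965067,  0.01648965,
        0.03780545]), 'joint_torque': array([ 1.94584638e-03, -5.57356954e+01,  5.04007494e+01,  1.25204958e-02,
       -3.78740524e-04,  3.19784071e-06]), 'tool_pos': array([ 0.14540411, -0.58195646,  0.30333943]), 'tcp_rot': array([-1.79947985e+02, -9.19380768e-03,  1.40251184e+01]), 'ft_force': array([-0.33552348, -0.38422565, -0.37097648]), 'torque': array([-0.02139866, -0.02811796,  0.00811234]), 'gripper_width': 0.08518906282869147}
```

View pics/top0.png

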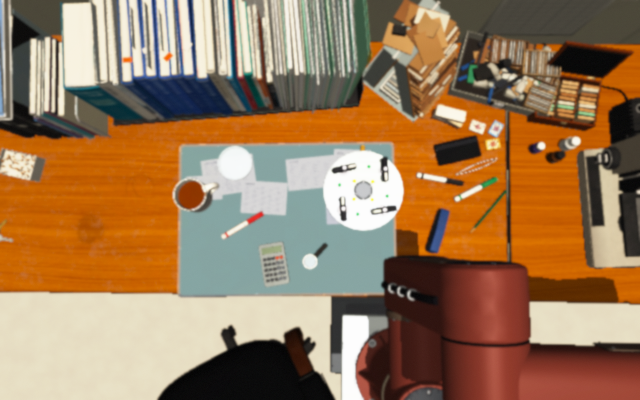

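View pics/scene0.png

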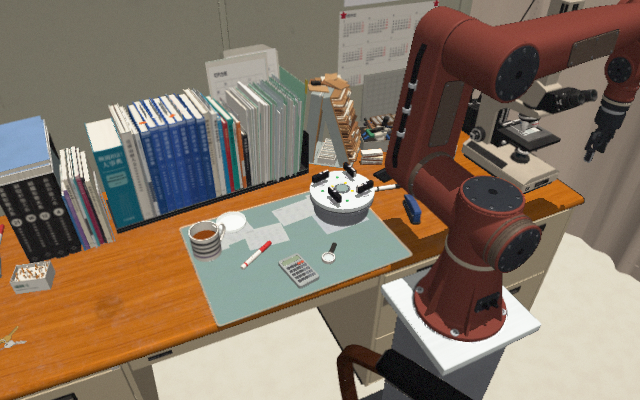

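The top view shows the chamber lid at about (363,190), with the knobs around it and the hose port near (362,147). I'll enlarge it and get a coarse pose.

```bash
cat > h.py <<'E'
import numpy as np, cv2
from plant import robot
def K(c):
    f=200/np.tan(np.radians(c['vertical_fov']/2)); return f
def ray(c,u,v):
    f=K(c); x=(u-c['cx'])/f; y=(v-c['cy'])/f
    rd=np.hypot(x,y); r=rd
    for _ in range(30): r=rd/(1+c['k1']*r*r)
    s=r/rd if rd>0 else 1
    R=cv2.Rodrigues(c['rvec'])[0]; o=-R.T@c['tvec']
    return o,R.T@np.array([x*s,y*s,1])
def pix2w(c,u,v,z):
    o,d=ray(c,u,v); return o+d*(z-o[2])/d[2]
def proj(c,P):
    R=cv2.Rodrigues(c['rvec'])[0]; p=R@np.asarray(P,float)+c['tvec']; x,y=p[0]/p[2],p[1]/p[2]
    s=1+c['k1']*(x*x+y*y); f=K(c); return np.array([f*x*s+c['cx'],f*y*s+c['cy']])
E
python3 - <<'E'
from h import *
c=robot.get_calibration('top')
im=cv2.imread('pics/top0.png')
cv2.imwrite('pics/top0z.png',cv2.resize(im[135:240,310:420],None,fx=5.4,fy=5.4,interpolation=cv2.INTER_CUBIC))
print(pix2w(c,363,190,.098), pix2w(c,362,147,.034),pix2w(c,178,144,0),pix2w(c,395,295,0),pix2w(c,437,230,.03))
# camera in the tcp frame
from scipy.spatial.transform import Rotation as Ro
o=robot.observe(); w=robot.get_calibration('wrist')
R=cv2.Rodrigues(w['rvec'])[0]; T=Ro.from_euler('xyz',o['tcp_rot'],degrees=True).as_matrix()
print('cam in tcp',T.T@(-R.T@w['tvec']-o['tool_pos']), T.T@R.T)
E
```

```text
[0.48945449 0.11331385 0.098     ] [0.61679207 0.11205722 0.034     ] [0.62354451 0.63554984 0.        ] [0.2065952  0.01373199 0.        ] [ 0.38877152 -0.09693889  0.03      ]
cam in tcp [ 0.07939232 -0.00031381 -0.07024388] [[-2.41231737e-04 -9.50593989e-01 -3.10436806e-01]
 [ 9.99999930e-01 -1.40967171e-04 -3.45413858e-04]
 [ 2.84586939e-04 -3.10436868e-01  9.50593956e-01]]
```

View pics/top0z.png

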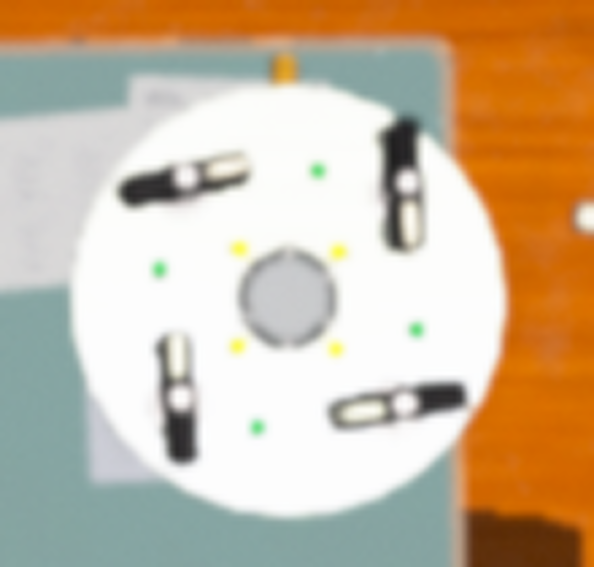

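View pics/wrist0.png

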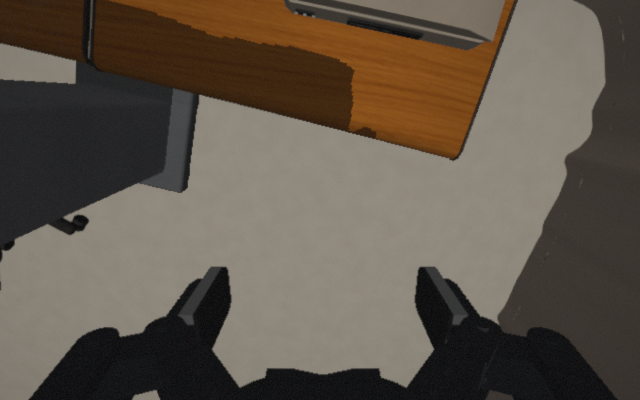

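Run:
```python
from h import *
c=robot.get_calibration('top')
o,s=np.array([310,135]),5.4
def z(u,v,h): 
    p=pix2w(c,310+(u+.5)/s-.5,135+(v+.5)/s-.5,h); return p
ye=[z(*p,.095)for p in[(239,249),(236,347),(336,349),(338,252)]]   # a b c d order: UL, LL, LR, UR
gr=[z(*p,.095)for p in[(160,270),(257,428),(417,330),(318,171)]]
for p in ye+gr: print(p)
C=np.mean(ye,0);C2=np.mean(gr,0); print(C,C2)
for i,p in enumerate(ye): d=p-C; print(np.hypot(*d[:2]),np.degrees(np.arctan2(d[1],d[0]))-[45,135,-135,-45][i])
for i,p in enumerate(gr): d=p-C; print(np.hypot(*d[:2]),np.degrees(np.arctan2(d[1],d[0])))
for u,v in[(585,200),(590,265)]: print(pix2w(c,u,v,0.05))
print([robot.ik([.49,.175,.36],[180,0,280]), robot.ik([.058,-.42,.36],[180,0,14])])
```

```text
[0.51422461 0.13758636 0.095     ]
[0.46579865 0.13854464 0.095     ]
[0.46557397 0.08952551 0.095     ]
[0.51347306 0.08891736 0.095     ]
[0.50323712 0.17631405 0.095     ]
[0.42616197 0.12785501 0.095     ]
[0.47554336 0.04992451 0.095     ]
[0.55351183 0.09908738 0.095     ]
[0.48976757 0.11364347 0.095     ] [0.48961357 0.11329524 0.095     ]
0.03422585388745397 -0.6086219383385227
0.03456266109223925 -1.0928413856521786
0.03416147664721973 -0.08971976397882031
0.034253915372691 -1.2072367296166462
0.06410172390286625 77.8701652259604
0.0651739296119612 167.4051413791775
0.06528731808629312 -102.58401706534575
0.06538509323965246 -12.863019158699966
[ 0.47620464 -0.48924226  0.05      ]
[ 0.30198316 -0.49734508  0.05      ]
[array([  5.23067943,  -6.7546652 ,  -1.22454356,  95.53012163,
         0.        , -94.76932057]), array([-99.93596648, -23.53237375, -15.28107655,  98.2512972 ,
         0.        ,  66.06403352])]
```

Dot radii come out at 34 and 65 mm, which matches the geometry. The chamber is near (0.490, 0.1135) with yaw about -0.7°. Next I'll move the wrist camera over it by a retracted path.

Run:
```python
from h import *
q=robot.ik([.058,-.42,.36],[180,0,14]); 
t=robot.observe()['time']
qm=robot.ik([.45,.12,.38],[180,0,280])
q1=q.copy(); q1[0]=-88.4
robot.goto_joints([-80,*q1[1:5],40]); print(robot.observe()['time'])
robot.move_pose([.49,.175,.36],[180,0,280]); 
o=robot.observe(); print(o['time'],o['tool_pos'],o['tcp_rot'],o['q'])
import pickle
pickle.dump(robot.get_calibration('wrist'),open('w1.pkl','wb'))
cv2.imwrite('pics/wrist1.png',robot.grab_frame('wrist'))
```

```text
1.0333
3.2583 [0.49029051 0.17430872 0.35985866] [ 1.79986141e+02 -9.08350910e-03 -8.01126879e+01] [ 5.15408517e+00 -6.73586364e+00 -1.22201068e+00  9.55269154e+01
 -1.01961436e-02 -9.47332247e+01]
```

View pics/wrist1.png

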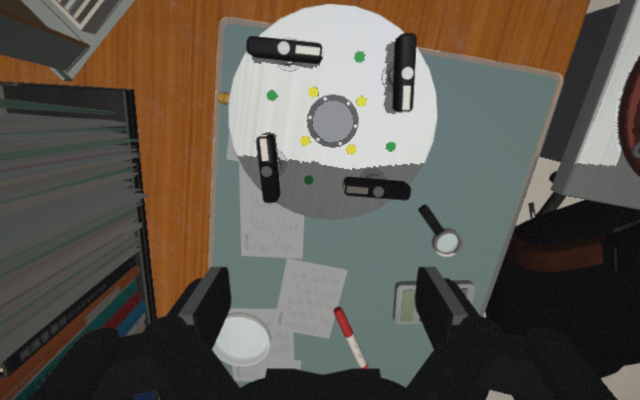

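The wrist view shows the port at (222,98). Knob a is at (268,167), b at (378,188), c at (405,74) and d at (285,47), and all the dots are visible.

Run:
```python
import cv2
im=cv2.imread('pics/wrist1.png')
cv2.imwrite('pics/w1z.png',cv2.resize(im[20:210,225:445],None,fx=3,fy=3,interpolation=cv2.INTER_CUBIC))
```

```text
(no output)
```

View pics/w1z.png

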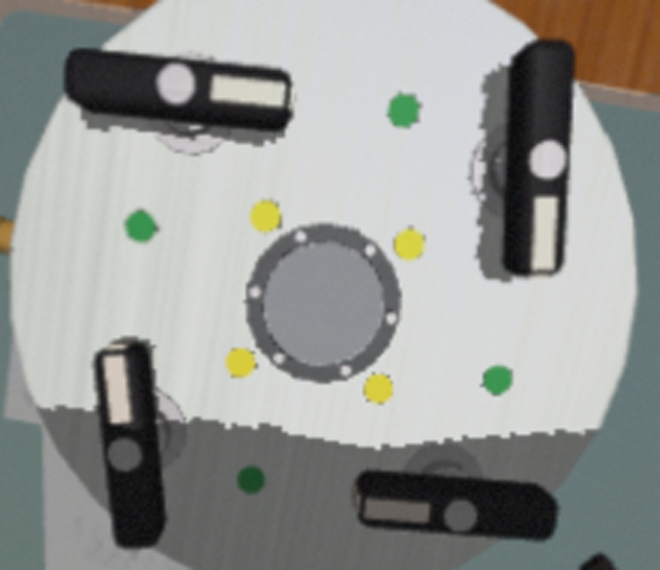

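```bash
cat > meas.py <<'E'
from h import *
from scipy.optimize import least_squares
def fit(ye,gr,fac=3,off=(225,20)): pass
KN=dict(a=(45,),b=(135,),c=(225,),d=(315,))
E
python3 - <<'E'
from h import *
import pickle
c=pickle.load(open('w1.pkl','rb'))
z=lambda u,v,h: pix2w(c,225+(u+.5)/3-.5,20+(v+.5)/3-.5,h)[:2]
W={'a':((240,362),(141,226)),'b':((378,388),(251,480)),'c':((409,244),(497,380)),'d':((265,215),(404,110))}
A=dict(a=45,b=135,c=225,d=315)
src=[];dst=[]
for k in W:
    an=np.radians(A[k]); p=75e-3*np.array([np.cos(an),np.sin(an)])
    for j,th in enumerate((60,120)):
        bd=np.radians(A[k]+240-th); src.append(p+.041*np.array([np.cos(bd),np.sin(bd)])); dst.append(z(*W[k][j],.095))
src=np.array(src);dst=np.array(dst)
S=src-src.mean(0);D=dst-dst.mean(0)
yaw=np.arctan2((S[:,0]*D[:,1]-S[:,1]*D[:,0]).sum(),(S*D).sum())
R=np.array([[np.cos(yaw),-np.sin(yaw)],[np.sin(yaw),np.cos(yaw)]])
C=dst.mean(0)-R@src.mean(0)
print('C',C,'yaw',np.degrees(yaw)); print('res mm',1e3*(dst-(src@R.T+C)).round(4))
H=dict(a=((124,455),(118,386)),b=((460,516),(396,511)),c=((548,160),(543,233)),d=((176,84),(248,92)))
for k in H:
    h=z(*H[k][0],.136); s=z(*H[k][1],.136); an=np.radians(A[k])+yaw
    e=C+.075*np.array([np.cos(an),np.sin(an)]); d=s-h
    bd=np.degrees(np.arctan2(d[1],d[0])); th=(A[k]+240+np.degrees(yaw)-bd+180)%360-180
    print(k,'hub',h,'exp',e,'diff mm',(h-e)*1e3,'len',np.hypot(*d)*1e3,'bardir',bd,'theta',th)
print(z(323,302,.098))
E
```

```text
C [0.4905304  0.11332678] yaw -75.56024116898412
res mm [[ -4.8  41. ]
 [ -1.6 -17.2]
 [-40.9  -4.9]
 [ 17.1  -1.2]
 [  4.9 -41.1]
 [  1.6  17.4]
 [ 41.1   4.6]
 [-17.3   1.4]]
a hub [0.54444669 0.16611694] exp [0.55511253 0.07519347] diff mm [-10.66584216  90.9234632 ] len 21.184033584412823 bardir -78.22458532563567 theta -72.33565584334849
b hub [0.43809266 0.16739696] exp [0.5286637 0.1779089] diff mm [-90.57104591 -10.51194806] len 20.25424221961482 bardir 5.293866693327648 theta -65.85410786231176
c hub [0.43659972 0.06100985] exp [0.42594827 0.15146008] diff mm [ 10.65144681 -90.45022518] len 19.769338074370182 bardir 99.9046132774248 theta -70.46485444640894
d hub [0.54297684 0.05967683] exp [0.4523971  0.04874465] diff mm [90.57974145 10.9321832 ] len 20.026181465392693 bardir -176.15542637766075 theta -64.40481479132336
[0.49081713 0.11251881]
```

```bash
cat > meas.py <<'E'
from h import *
A=dict(a=45,b=135,c=225,d=315)
def fit(z,W):
    src=[];dst=[]
    for k in W:
        an=np.radians(A[k]); p=75e-3*np.array([np.cos(an),np.sin(an)])
        for j,th in enumerate((60,120)):
            if W[k][j] is None: continue
            bd=np.radians(A[k]+240-th); src.append(p+.041*np.array([np.cos(bd),np.sin(bd)])); dst.append(z(*W[k][j],.095))
    src=np.array(src);dst=np.array(dst)
    S=src-src.mean(0);D=dst-dst.mean(0)
    yaw=np.arctan2((S[:,0]*D[:,1]-S[:,1]*D[:,0]).sum(),(S*D).sum())
    R=np.array([[np.cos(yaw),-np.sin(yaw)],[np.sin(yaw),np.cos(yaw)]])
    C=dst.mean(0)-R@src.mean(0)
    print('C',C,'yaw',np.degrees(yaw)); print('res mm',(1e3*(dst-(src@R.T+C))).round(1).tolist())
    return C,yaw
def bars(z,H,C,yaw):
    for k in H:
        h=z(*H[k][0],.136); s=z(*H[k][1],.136); an=np.radians(A[k])+yaw
        e=C+.075*np.array([np.cos(an),np.sin(an)]); d=s-h
        bd=np.degrees(np.arctan2(d[1],d[0])); th=(A[k]+240+np.degrees(yaw)-bd+180)%360-180
        print(k,'hub',h.round(4),'exp',e.round(4),'diff mm',((h-e)*1e3).round(1),'len',(np.hypot(*d)*1e3).round(1),'bardir',bd.round(1),'theta',th.round(1))
E
python3 - <<'E'
from meas import *
import pickle
c=pickle.load(open('w1.pkl','rb'))
z=lambda u,v,h: pix2w(c,225+(u+.5)/3-.5,20+(v+.5)/3-.5,h)[:2]
W={'a':((240,362),(251,480)),'b':((378,388),(497,380)),'c':((409,244),(404,110)),'d':((265,215),(141,226))}
H=dict(a=((124,455),(118,386)),b=((460,516),(396,511)),c=((548,160),(543,233)),d=((176,84),(248,92)))
C,y=fit(z,W); bars(z,H,C,y)
E
```

```text
C [0.4905304  0.11332678] yaw -0.856099083684618
res mm [[0.1, 0.1], [-0.2, 0.4], [0.1, -0.1], [0.1, 0.2], [0.0, -0.2], [-0.1, -0.2], [0.1, -0.2], [-0.1, 0.0]]
a hub [0.5444 0.1661] exp [0.5443 0.1656] diff mm [0.1 0.6] len 21.2 bardir -78.2 theta 2.4
b hub [0.4381 0.1674] exp [0.4383 0.1671] diff mm [-0.2  0.3] len 20.3 bardir 5.3 theta 8.9
c hub [0.4366 0.061 ] exp [0.4367 0.0611] diff mm [-0.1 -0.1] len 19.8 bardir 99.9 theta 4.2
d hub [0.543  0.0597] exp [0.5428 0.0595] diff mm [0.2 0.2] len 20.0 bardir -176.2 theta 10.3
```

Fit residuals are ≤0.4 mm and the hubs agree within 0.6 mm. Starting angles: a 2.4°, b 8.9°, c 4.2°, d 10.3°. Starting with knob a.

```bash
cat > turn.py <<'E'
from meas import *
C=np.array([.4905304,.1133268]); Y0=-.856
BASE=dict(a=285,c=285,b=195,d=195)
ZG,ZH=.179,.229
def kp(k):
    an=np.radians(A[k]+Y0); return C+.075*np.array([np.cos(an),np.sin(an)])
def T(): return robot.observe()['time']
def turn(k,t0,t1,verbose=True):
    p=kp(k); ts=[T()]
    y0=BASE[k]+Y0-t0; y1=BASE[k]+Y0-t1
    robot.move_pose([*p,ZH],[180,0,y0]); ts.append(T())
    if robot.observe()['gripper_width']>.05: robot.set_gripper(.045); ts.append(T())
    if robot.line_to([*p,ZG],vel=.12,guard=25): print('GUARD',robot.observe()); return False
    ts.append(T())
    robot.set_gripper(0.0); o=robot.observe(); ts.append(T())
    print(k,'width',o['gripper_width'],'F',o['ft_force'].round(1),'yaw',o['tcp_rot'][2]%360,y0)
    if o['gripper_width']<.01: return False
    robot.move_pose([*p,ZG],[180,0,y1]); o=robot.observe(); ts.append(T())
    print('  turned yaw',o['tcp_rot'][2]%360,'want',y1,'F',o['ft_force'].round(1),'M',o['torque'].round(2),'pos err mm',((o['tool_pos']-[*p,ZG])*1e3).round(1))
    return ts
def release(k):
    p=kp(k); robot.set_gripper(.045); robot.line_to([*p,ZH],vel=.15); print('  rel t',T())
E
python3 - <<'E'
from turn import *
for k,t in(('a',2.4),('c',4.2)): print(robot.ik([*kp(k),ZH],[180,0,BASE[k]+Y0-t])[5],robot.ik([*kp(k),ZG],[180,0,BASE[k]+Y0-120])[5])
print(turn('a',2.4,60))
E
```

```text
-97.99348841613252 19.606511583867473
-109.07221145539256 6.727788544607442
a width 0.01487349690784567 F [-4.2 -0.2  6.1] yaw 281.74687535333254 281.744
  turned yaw 224.13983806881117 want 224.144 F [-2.7 -0.2  5.1] M [-0.13  0.56 -0.  ] pos err mm [ 0.4 -0.   1.4]
[3.3083, 3.9333, 4.4083, 4.975, 5.3833, 6.3333]
```

Run:
```python
from turn import *
import pickle
release('a')
# view back from the measuring pose
robot.move_pose([.49,.175,.36],[180,0,280]); print(T())
pickle.dump(robot.get_calibration('wrist'),open('w2.pkl','wb'))
im=robot.grab_frame('wrist'); cv2.imwrite('pics/wrist2.png',im)
cv2.imwrite('pics/w2z.png',cv2.resize(im[20:210,225:445],None,fx=3,fy=3,interpolation=cv2.INTER_CUBIC))
```

```text
rel t 7.2083
8.1167
```

View pics/w2z.png

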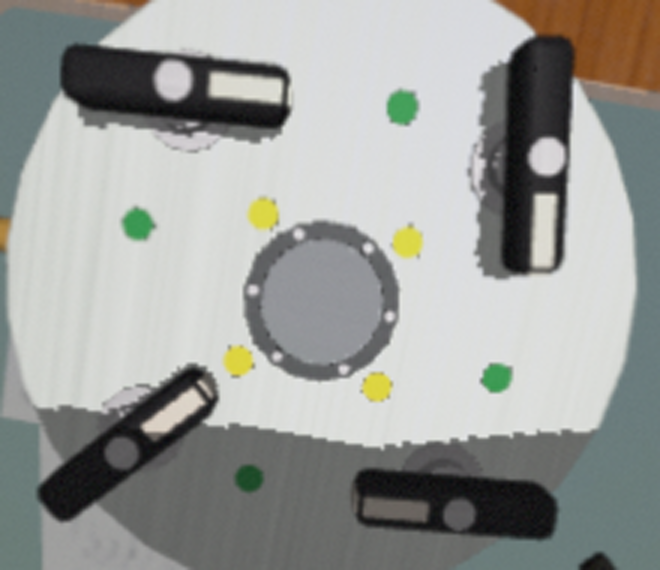

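Knob a's hub is at (122,453) and its stripe at about (176,408), pointing at its yellow dot once the view angle is allowed for. I'll compute the angle.

Run:
```python
from turn import *
import pickle
c=pickle.load(open('w2.pkl','rb'))
z=lambda u,v,h: pix2w(c,225+(u+.5)/3-.5,20+(v+.5)/3-.5,h)[:2]
bars(z,dict(a=((122,453),(177,408))),C,np.radians(Y0))
an=np.radians(45+Y0+180)
for t in (57,60,63):
    b=np.radians(A['a']+Y0+240-t)
    e=proj(c,[*(kp('a')+.02*np.array([np.cos(b),np.sin(b)])),.136]); print(t,((e-[225,20]+.5)*3-.5).round(1))
```

```text
a hub [0.5442 0.1659] exp [0.5443 0.1656] diff mm [-0.1  0.3] len 22.2 bardir -131.7 theta 55.8
57 [172.2 412.5]
60 [174.3 415.3]
63 [176.3 418.2]
```

```bash
cat > ov.py <<'E'
from turn import *
import pickle
def overlay(pic,cal,k,ths,out,F=10,half=32):
    c=pickle.load(open(cal,'rb')); im=cv2.imread(pic)
    u,v=proj(c,[*kp(k),.136]).astype(int); x0,y0=u-half,max(v-half,0)
    z=cv2.resize(im[y0:y0+2*half,x0:x0+2*half],None,fx=F,fy=F,interpolation=cv2.INTER_CUBIC)
    for t,col in ths:
        b=np.radians(A[k]+Y0+240-t); d=np.array([np.cos(b),np.sin(b)]); n=np.array([-d[1],d[0]])
        P=[kp(k)+.032*s*d+.0075*r*n for s,r in((1,1),(1,-1),(-1,-1),(-1,1))]
        q=np.array([((proj(c,[*p,.136])-[x0,y0]+.5)*F-.5) for p in P])
        cv2.polylines(z,[q.round().astype(np.int32)],True,col,1)
    cv2.imwrite(out,z)
E
python3 - <<'E'
from ov import *
overlay('pics/wrist2.png','w2.pkl','a',[(60,(0,0,255)),(56,(0,255,0))],'pics/ov2a.png')
E
```

```text
(no output)
```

View pics/ov2a.png

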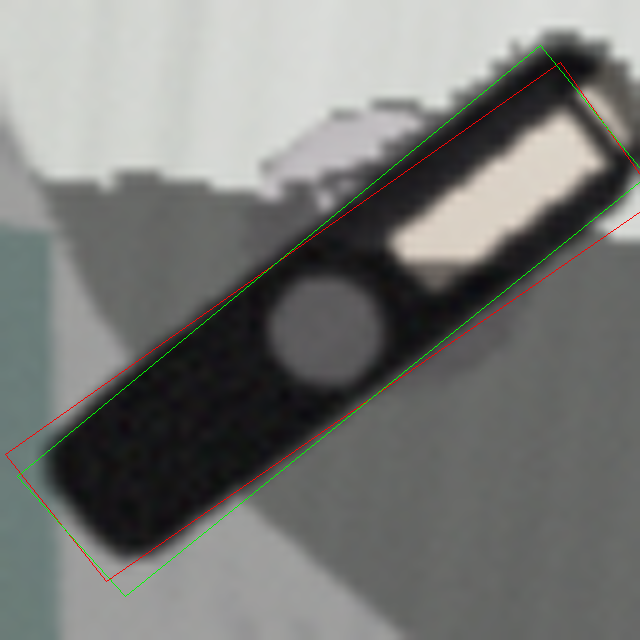

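By eye against the overlays the bar is at about 58°. I'll automate the angle reading from the white stripe, checking it on both pictures.

```bash
cat > ang.py <<'E'
from ov import *
def angle(im,c,k,z=.136,N=12.0,verbose=False):
    # rectify a 76x76 mm patch at the bar's top plane (N px per mm /2) and find the stripe
    n=380; s=.0002  # m per px
    g=(np.arange(n)-n/2)*s; p=kp(k)
    R=cv2.Rodrigues(c['rvec'])[0]; X,Yv=np.meshgrid(p[0]+g,p[1]+g)
    P=np.stack([X,Yv,np.full_like(X,z)],-1)@R.T+c['tvec']
    x,y=P[...,0]/P[...,2],P[...,1]/P[...,2]; q=1+c['k1']*(x*x+y*y); f=K(c)
    r=cv2.remap(im,(f*x*q+c['cx']).astype(np.float32),(f*y*q+c['cy']).astype(np.float32),cv2.INTER_CUBIC)
    gray=cv2.cvtColor(r,cv2.COLOR_BGR2GRAY)
    best=None
    for th in range(40,190,10):
        m=(gray>th).astype(np.uint8); nl,lab,st,ce=cv2.connectedComponentsWithStats(m)
        for i in range(1,nl):
            a=st[i,4]*(s*1e3)**2
            d=(ce[i]-n/2)*s*1e3; rad=np.hypot(*d)
            if 55<a<240 and 12<rad<27:
                ys,xs=np.nonzero(lab==i); (cx,cy),(w,h),_=cv2.minAreaRect(np.stack([xs,ys],1).astype(np.float32))
                L,S=max(w,h)*.2,min(w,h)*.2
                cov=np.cov(xs,ys); ev,V=np.linalg.eigh(cov); ax=V[:,1]; ax=ax if ax@d>0 else -ax
                if 14<L<28 and 4<S<13 and a/(L*S)>.75:
                    e=np.degrees(np.arctan2(ax[1],ax[0])); e2=np.degrees(np.arctan2(d[1],d[0]))
                    t=(A[k]+240+Y0-np.array([e,e2])+180)%360-180
                    if verbose: print(k,th,'L,S',round(L,1),round(S,1),'a/LS',round(a/L/S,2),'theta axis/centroid',t.round(1),'rad',rad.round(1))
                    best=t if best is None else best
    return best,r
E
python3 - <<'E'
from ang import *
for n in(1,2):
    im=cv2.imread(f'pics/wrist{n}.png'); c=pickle.load(open(f'w{n}.pkl','rb'))
    for k in 'abcd': angle(im,c,k,verbose=True)
E
```

```text
a 70 L,S 21.6 7.8 a/LS 0.95 theta axis/centroid [0.9 1. ] rad 19.8
a 80 L,S 21.2 7.6 a/LS 0.95 theta axis/centroid [0.9 0.9] rad 19.7
a 90 L,S 21.0 7.3 a/LS 0.95 theta axis/centroid [1.1 0.8] rad 19.7
a 100 L,S 20.8 7.1 a/LS 0.95 theta axis/centroid [1.  0.8] rad 19.7
a 110 L,S 20.6 6.8 a/LS 0.95 theta axis/centroid [1.2 0.8] rad 19.7
a 120 L,S 20.4 6.6 a/LS 0.95 theta axis/centroid [1.1 0.7] rad 19.7
a 130 L,S 20.2 6.4 a/LS 0.95 theta axis/centroid [1.1 0.7] rad 19.7
a 140 L,S 20.0 6.2 a/LS 0.95 theta axis/centroid [1.1 0.7] rad 19.7
a 150 L,S 19.8 6.0 a/LS 0.95 theta axis/centroid [1.  0.7] rad 19.7
a 160 L,S 19.6 5.8 a/LS 0.94 theta axis/centroid [1.  0.6] rad 19.7
a 170 L,S 19.4 5.6 a/LS 0.92 theta axis/centroid [1.  0.7] rad 19.7
a 180 L,S 19.2 5.4 a/LS 0.91 theta axis/centroid [1.  0.6] rad 19.7
b 40 L,S 21.4 7.6 a/LS 0.96 theta axis/centroid [9.1 9. ] rad 20.0
b 50 L,S 20.8 7.1 a/LS 0.96 theta axis/centroid [9.  8.8] rad 19.9
b 60 L,S 20.4 6.6 a/LS 0.96 theta axis/centroid [9.1 8.8] rad 19.9
b 70 L,S 20.0 6.2 a/LS 0.96 theta axis/centroid [9.1 8.8] rad 19.9
b 80 L,S 19.5 5.7 a
[... 3301 characters left out ...]
 [ 9.8 10. ] rad 19.7
d 90 L,S 21.1 7.3 a/LS 0.96 theta axis/centroid [9.8 9.9] rad 19.7
d 100 L,S 20.8 7.0 a/LS 0.98 theta axis/centroid [9.8 9.9] rad 19.7
d 110 L,S 20.6 6.9 a/LS 0.97 theta axis/centroid [9.8 9.9] rad 19.7
d 120 L,S 20.5 6.6 a/LS 0.98 theta axis/centroid [9.8 9.9] rad 19.7
d 130 L,S 20.3 6.5 a/LS 0.96 theta axis/centroid [9.8 9.9] rad 19.7
d 140 L,S 20.1 6.3 a/LS 0.98 theta axis/centroid [9.8 9.9] rad 19.8
d 150 L,S 19.9 6.2 a/LS 0.97 theta axis/centroid [9.8 9.9] rad 19.8
d 160 L,S 19.8 6.1 a/LS 0.96 theta axis/centroid [9.9 9.9] rad 19.8
d 170 L,S 19.5 5.8 a/LS 0.97 theta axis/centroid [9.8 9.9] rad 19.8
d 180 L,S 19.4 5.7 a/LS 0.95 theta axis/centroid [9.9 9.9] rad 19.8
```

The stripe reading works. Knob a moved from 0.9° to about 58–59°, so it lags the tool by about 1.5°. Next c, then b and d, each with a 1.2° overtravel.

Run:
```python
from ang import *
for k,t in(('c',2.9),('b',9.0),('d',9.8)):
    r=turn(k,t,61.2); print(r)
    if not r: break
    release(k)
robot.move_pose([.49,.175,.36],[180,0,280]); print(T())
c=robot.get_calibration('wrist');pickle.dump(c,open('w3.pkl','wb'))
im=robot.grab_frame('wrist'); cv2.imwrite('pics/wrist3.png',im)
cv2.imwrite('pics/w3z.png',cv2.resize(im[20:210,225:445],None,fx=3,fy=3,interpolation=cv2.INTER_CUBIC))
for k in 'abcd': print(k,angle(im,c,k)[0])
```

```text
c width 0.015201581182058534 F [-2.3  1.   4.9] yaw 281.244995188249 281.244
  turned yaw 222.96589626784237 want 222.94400000000002 F [-0.7  0.5  5.8] M [-0.01  0.16  0.02] pos err mm [ 0.7 -0.1  1.4]
[8.1667, 8.925, 9.4917, 9.8917, 10.85]
  rel t 11.725
b width 0.015180052583678579 F [-1.5 -2.6  6.1] yaw 185.13898053809646 185.144
  turned yaw 132.92422122303114 want 132.94400000000002 F [-1.8 -3.2  5.7] M [-0.92  0.42  0.02] pos err mm [ 0.5 -0.4  1.3]
[11.725, 12.5917, 13.1583, 13.5583, 14.4333]
  rel t 15.3083
d width 0.015215410294889042 F [-0.6  0.5  6.7] yaw 184.3428823723718 184.344
  turned yaw 132.93525204658235 want 132.94400000000002 F [-0.7 -0.4  5.9] M [-0.05  0.35 -0.02] pos err mm [ 0.5 -0.1  1.4]
[15.3083, 16.3417, 16.9083, 17.3083, 18.175]
  rel t 19.05
21.0667
a [59.22324879 57.98970214]
b [60.57017066 60.83393214]
c [60.67702645 60.77345534]
d [60.40569852 61.06355583]
```

View pics/w3z.png

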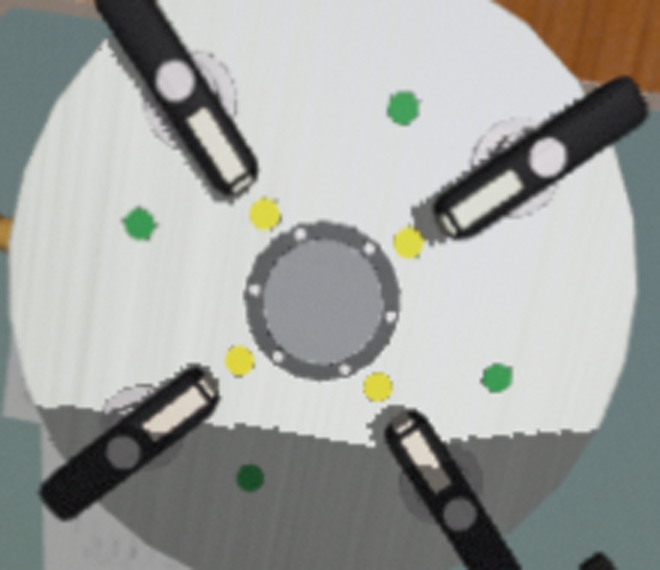

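All four stripes are at their yellow dots: a about 58.6°, b 60.7°, c 60.7°, d 60.7°. Now the second pass, same order: a, c, b, d.

Run:
```python
from ang import *
print(robot.observe()['torque'])
r=turn('a',58.6,120.5); print(r)
release('a')
r=turn('c',60.7,120.5); print(r)
release('c')
robot.move_pose([.49,.175,.36],[180,0,280]); print(T())
c=robot.get_calibration('wrist');pickle.dump(c,open('w4.pkl','wb'))
im=robot.grab_frame('wrist'); cv2.imwrite('pics/wrist4.png',im)
for k in 'abcd': print(k,angle(im,c,k)[0])
```

```text
[-0.02639682  0.04303829 -0.00788693]
a width 0.015335559504208516 F [-2.1  0.2  6.1] yaw 225.5543821898977 225.544
  turned yaw 163.63708169210588 want 163.644 F [-1.1 -0.5  5.6] M [-0.36  0.29 -0.01] pos err mm [ 0.6 -0.2  1.5]
[21.1167, 22.0, 22.5667, 22.975, 23.9833]
  rel t 24.8583
c width 0.01549855262653846 F [-0.2 -1.1  5. ] yaw 223.44382249779667 223.44400000000002
  turned yaw 163.63164006139294 want 163.644 F [-0.7 -1.5  5.5] M [-0.33  0.1   0.07] pos err mm [ 0.7 -0.3  1.2]
[24.8583, 26.0167, 26.5833, 26.9833, 27.9667]
  rel t 28.8417
30.4083
a [118.83805574 119.60593694]
b [60.78869471 60.7547071 ]
c [119.21155004 119.83215354]
d [60.69040148 61.05345621]
```

Run:
```python
from ang import *
for k in 'bd':
    r=turn(k,60.7,120.8); print(r)
    if not r: break
    release(k)
robot.move_pose([.49,.175,.36],[180,0,280]); print(T())
c=robot.get_calibration('wrist');pickle.dump(c,open('w5.pkl','wb'))
im=robot.grab_frame('wrist'); cv2.imwrite('pics/wrist5.png',im)
cv2.imwrite('pics/w5z.png',cv2.resize(im[20:210,225:445],None,fx=3,fy=3,interpolation=cv2.INTER_CUBIC))
cv2.imwrite('pics/top5.png',robot.grab_frame('top'))
for k in 'abcd': print(k,angle(im,c,k)[0])
```

```text
b width 0.015002305531816966 F [-3.4 -2.4  5.9] yaw 133.43962773204123 133.44400000000002
  turned yaw 73.33585534764991 want 73.34400000000001 F [-3.5 -1.4  6.4] M [-0.43  0.55  0.05] pos err mm [ 0.3 -0.2  1.3]
[30.4583, 32.6417, 33.2083, 33.6083, 34.5917]
  rel t 35.4667
d width 0.014949644393754813 F [-2.5 -0.4  5. ] yaw 133.4398878678514 133.44400000000002
  turned yaw 73.33912562182985 want 73.34400000000001 F [-1.6  0.6  4.7] M [-0.02  0.4   0.04] pos err mm [ 0.5 -0.1  1.4]
[35.4667, 36.625, 37.1917, 37.6, 38.5833]
  rel t 39.4583
42.3
a [118.9248964  119.55129973]
b [120.03180102 119.88216167]
c [119.23184206 119.77946327]
d [119.81758882 120.45174824]
```

View pics/w5z.png

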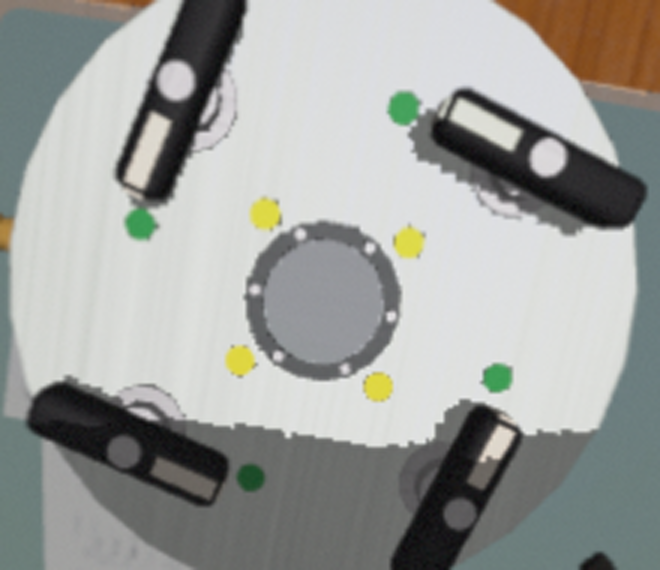

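View pics/top5.png

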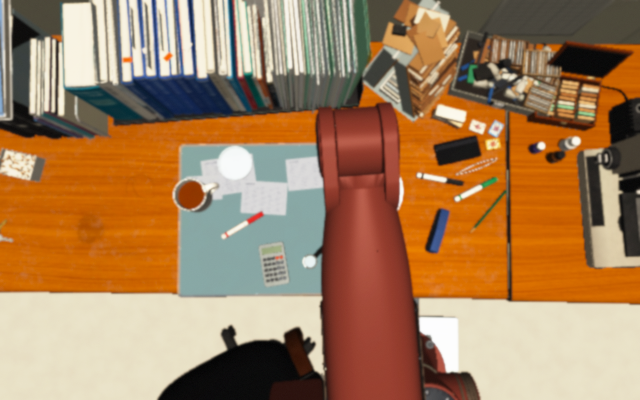

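All stripes point at their green dots in the wrist view: a near (250,478), b (497,378), c (404,108), d (140,223). The bystanders are where they were, and the gripper is open and clear of everything. Handing in.

Run:
```python
from plant import robot
o=robot.observe(); print(o['ft_force'],o['gripper_width'],o['time'])
robot.job_done()
```

```text
[1.27333389 0.12181841 0.35137541] 0.04500421303852352 42.4
the job is handed in; nothing more can be done
```

I tightened the lid in two crisscross passes, in the order a, c, b, d each time, and handed the job in at 42.4 s of the 72 s allowed.

| Knob | After yellow pass (60° wanted) | After green pass (120° wanted) |
|---|---|---|
| a | about 58–59° | about 119–119.5° |
| b | about 60.7° | about 120° |
| c | about 60.7° | about 119.5° |
| d | about 60.7° | about 120° |

These are readings of the white stripe in the wrist camera.

- **Knob a at yellow:** it stopped about 1.5° short because I turned it without overtravel. I judged that close enough and did not turn it again before the green pass.
- **Angle readings:** my two ways of reading the stripe disagreed by up to about 1° (up to 2.4° for a at yellow), so treat the angles as good to about 1°.
- **Final state:** the gripper was open and clear of everything. The last overhead picture shows the mug, calculator, stapler, dish and marker where they were. The arm hid part of the loupe in that picture, but what showed had not visibly moved.
- **Forces:** the readings I took before and after each turn stayed under about 8 N, and the descent guard never tripped.

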